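# Square a book into the corner of the reading table

## Task

Push the small blue hardback along the table, without picking it up, into the corner made by the low pale wooden rail and the marble bookend: its long side flat against the rail and its end touching the bookend. Do not disturb the potted plant or anything else on the table, and back away from the book when done.

Things in the scene. Friction and masses are not known exactly. Their poses are not given: they have to be found in the camera images.
- book: closed blue hardback with a yellow panel on its cover, lying flat and loose; 100 mm along its x, 160 mm along its y, 28 mm thick, 0.25 to 0.5 kg, takes up to about 8 N to slide. Origin: centre of its underside, on the table top (z = 0). At the start its y axis is within 0.4 rad of the rail's y axis, and it lies on the robot's side of the rail, clear of everything
- rail: pale wooden rail standing fixed on the table: 400 mm long along its y, 18 mm thick, 45 mm high. Origin: on the table at the middle of the flat face that looks to the robot (its plane x = 0; x points away from the robot, so the book belongs at x = -50 mm). 60 mm or more behind it stand an amber candle jar and a green tin, both fixed, at most 82 mm high
- bookend: marble block fixed on the table, 50 mm x 50 mm, 75 mm high, square to the rail, its centre 40 mm in front of the rail's face and 155 to 180 mm to the left or to the right (either) of the rail's middle. Origin: centre of its underside; axes parallel to the rail's. The face that looks to the rail's middle is where the book's end belongs
- plant: small green succulent in a terracotta pot, 70 mm across, 73 mm high in all, loose; stands in front of the rail at the end without the bookend, its centre about 40 mm off the rail's face. Leave it alone. Origin: centre of its underside
- remote: black remote control lying flat and loose, 160 mm along its x, 45 mm along y, 20 mm high, to the left of the work. Leave it alone. Origin: centre of its underside
- case: grey spectacles case with a brass seam, lying loose, 155 mm along its x, 55 mm along y, 35 mm high, to the right of the work. Leave it alone. Origin: centre of its underside
- mug: white mug, 76 mm across plus handle at its +y, 85 mm high, loose, far to the right. Leave it alone. Origin: centre of its underside
Mind the look-alikes: they are no part of the job. What is meant by the bookend is not turquoise or yellow, and is the larger of those in its own colour.

How it is judged:
By the outcome, as a careful person would: the job done as asked, in the order asked, and still so for the second after the job is handed in, with the robot touching nothing.
It also fails if it takes over 67 s, if anything falls off the work surface, if the arm or the gripper's body presses on something with over 40 N, if the wrist force passes 120 N, or if a joint passes its speed limit or range.

## Robot

A 7-joint arm with a two-finger parallel gripper is mounted at the origin on the work surface. World frame = base frame: x ahead of the robot, y to its left, z up, the work surface at z = 0. Lengths are in m, angles in rad, forces in N, time in s.
With the tool pointing down it reaches from about 0.4 to 0.875 m from the base axis. Payload 19.3 kg.
Tool frame: the origin (TCP) lies at the very end of the fingers, on their centre line; the grasp point (between the pads) lies 19 mm behind it; z points along the fingers, y is the line along which they close (so a half turn about z gives the same grasp; the last joint's range is limited). The gripper opens to 85 mm and grips with 20 to 120 N. Pads are 22 mm wide; open, the fingers measure 114 mm over their backs; the gripper's body (76 mm by 85 mm) begins 54 mm behind the grasp point. The pads swing forward as they close: fully open they stand 13 mm farther back than shut.
Start: joints at [-1.3, 0.521, -0.036, 1.599, 0.021, 1.021, -0.113], TCP at [0.209, 0.589, 0.231] pointing down, gripper open.
Joint ranges: [-2.91, 2.91], [-0.3, 2.13], [-1.5, 1.42], [0.17, 2.43], [-1.26, 4.41], [0.16, 1.93], [-2.52, 2.52]. Speed limits (rad/s): [1.89, 1.89, 2.39, 2.39, 3.01, 3.01, 3.01].

## Interface

Orientations are given as [roll, pitch, yaw] about the fixed x, y, z axes, in that order (R = Rz(yaw) Ry(pitch) Rx(roll)).
In Python, from workcell import monitor, optics, workorder gives the robot as it stands.
- The arm moves only by the tool apply_moves, never from a script. Its arguments are lists of equal length, an entry for each row: "linear": the shift along the tool's x, y, z each as a share of 0.1 m, from -1 to 1, a list of three; "delta_rot": the turn, a rotation vector about the tool's x, y, z each as a share of 120 degrees, from -1 to 1, a list of three. A call has exactly 5 rows; each row is the pose to reach, as a shift and turn from the pose commanded when the call began, along the tool's axes at that moment; what a row does not reach only later rows make up. A row lasts 1/12 s, in which the tool goes at most 41.7 mm and 7.16 degrees, less where a joint would pass 70% of its speed; a pose out of reach is approached as far as the arm can. A call with a number of a shift or a turn outside -1 to 1 is refused whole. A call with a gripper value outside its range is refused whole. "gripper" is the opening, from -1 (shut) to 1 (fully open), set as the call begins (left out, the last holds). The fingers move at their own pace and stop on an object; "force" is the grip in N (left out, the last holds). Time passes only in rows, so rows that repeat a pose let the fingers close, or fill a call up. It gives the time, the measured TCP pose, the force, the opening and the grip force at its end, in the units of the state.
- monitor.observe(): the state, without advancing time (a new reading comes with each control period).
- optics.grab_frame(name): name is "scene" or "top" or "wrist"; returns (picture, depth): 400x640x3 uint8, red, green, blue; 400x640 float32, m along the optical axis (not along the pixel's ray), 0 where there is no reading.
- optics.camera_info(name): a dict with "fx", "fy", "cx", "cy" (pixels), "D" ([k1, k2, p1, p2, k3] as OpenCV has them; the pictures are not rectified), "rvec" (rotation vector, rad) and "tvec" (3), from world to camera coordinates, as OpenCV has them; the wrist camera has in their place "T_tool_cam" (4x4, takes a point from camera to tool coordinates, whose origin is the TCP and whose axes are the flange's). Camera axes: x right, y down, z forward; pixel columns grow to the right and rows downward; lengths in m; the calibration is good to about 2 mm. A picture is of the moment at which its call begins: read the wrist's pose just before it. camera_info takes no time and is no camera call.
- workorder.job_done(): hands the job in; it is judged then, once.
The state is a dict: "clock": time; "qpos": joint angles; "qd": joint speeds; "joint_efforts": joint torques, N m; "position": TCP position; "tool_rot": TCP orientation; "force": force on the tool from outside, world axes, zero at the start; "moment": the same for the moment, N m; "grip_width": finger opening in m; "finger_force": force on a finger pad.
Only numpy, scipy, OpenCV 4.12 (cv2) and the standard library are available. Lean on these libraries where they do the work, as an engineer would, in place of code of your own. Each camera call takes 0.05 s, during which the arm holds its last target. There are 200 camera calls.

## Working session

There is one attempt and no reset: what is moved stays moved. The work goes in short steps, Python scripts to look and compute and a tool call to move; the robot and the scene stay as the last step left them, time stands still between calls to the robot, and variables do not carry over. Pictures are saved under pics/ and viewed, at most 10 in all, crops included, and the job is handed in when it is done.

Besides the shell and the picture viewer there is one more tool, called after "Call:" as name(argument=value, ...), one argument or row to a line, values as JSON. apply_moves: Moves the arm, as the interface text tells. Its arguments: {"type":"object","properties":{"linear":{"type":"array"},"delta_rot":{"type":"array"},"gripper":{"type":"number"},"force":{"type":"number"}},"required":["linear","delta_rot"]}

```bash
mkdir -p pics; ls; cat > h.py <<'E'
import cv2, numpy as np
from workcell import monitor, optics, workorder
def cam(n):
    c=optics.camera_info(n); K=np.array([[c['fx'],0,c['cx']],[0,c['fy'],c['cy']],[0,0,1]])
    return K,np.array(c['D'],float),c
def ray(n,px,z):
    K,D,c=cam(n); R=cv2.Rodrigues(np.array(c['rvec'],float))[0]; t=np.array(c['tvec'],float).ravel()
    u=cv2.undistortPoints(np.array(px,float).reshape(-1,1,2),K,D).reshape(-1,2)
    d=np.c_[u,np.ones(len(u))]@R; o=-R.T@t
    return o+d*((z-o[2])/d[:,2])[:,None]
E
python3 - <<'E'
from h import *
for n in('top','scene'):
    p,d=optics.grab_frame(n); np.savez(f'{n}0.npz',p=p,d=d); cv2.imwrite(f'pics/{n}0.png',p[:,:,::-1]); print(optics.camera_info(n))
s=monitor.observe(); print({k:np.round(v,3) for k,v in s.items()})
E
```

```text
pics
{'fx': 473.34194426904526, 'fy': 473.34194426904526, 'cx': 309.6605160888363, 'cy': 192.85622900756914, 'D': array([-0.04131782,  0.        ,  0.        ,  0.        ,  0.        ]), 'rvec': array([ 2.1347751 , -2.10518953,  0.19856962]), 'tvec': array([-0.08726397,  0.61969437,  1.19341114])}
{'fx': 374.86288420851946, 'fy': 374.86288420851946, 'cx': 323.3925495896078, 'cy': 197.64237223416893, 'D': array([-0.04915221,  0.        ,  0.        ,  0.        ,  0.        ]), 'rvec': array([ 1.25054536,  2.08131269, -1.06510666]), 'tvec': array([ 0.34048733, -0.25290649,  1.39505759])}
{'clock': np.float64(0.1), 'qpos': array([-1.3  ,  0.522, -0.036,  1.6  ,  0.021,  1.021, -0.113]), 'qd': array([ 0.003, -0.002,  0.   , -0.002,  0.001,  0.   ,  0.   ]), 'joint_efforts': array([ 5.0000e-03, -9.2848e+01,  1.9840e+00, -3.7053e+01,  1.8000e-02,
        5.0000e-03,  0.0000e+00]), 'position': array([0.209, 0.589, 0.231]), 'tool_rot': array([-3.141,  0.   ,  2.801]), 'force': array([ 0.677, -0.383, -0.191]), 'moment': array([-0.04 , -0.022, -0.045]), 'finger_force': np.float64(0.0), 'grip_width': np.float64(0.085)}
```

View pics/top0.png

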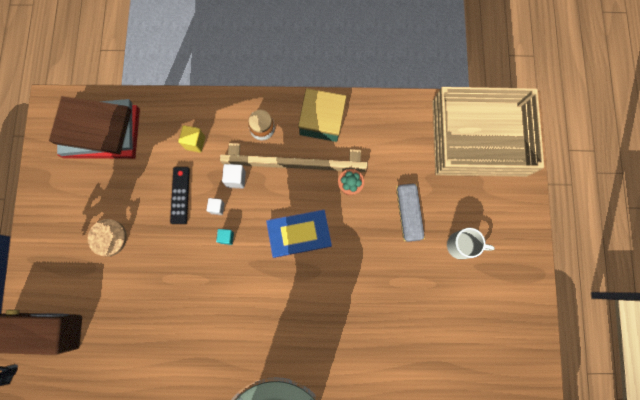

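View pics/scene0.png

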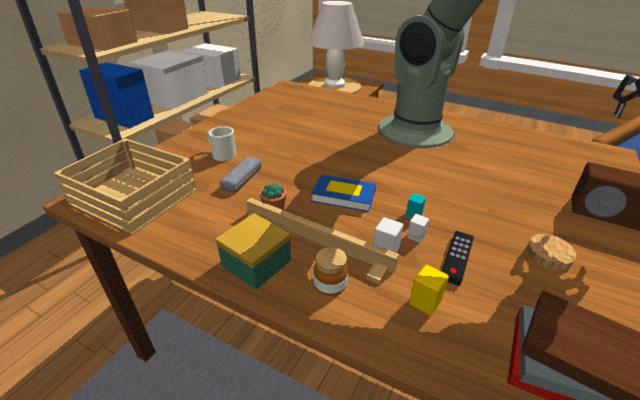

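The top view shows four blocks:
- White at (233,176)
- Smaller white at (215,206)
- Turquoise at (225,237)
- Yellow at (190,138)

The bookend is the larger white one at (233,176), standing at the rail's left end. The book is at (299,234), the rail runs (222,159)–(365,165), and the plant is at (351,181). I'll confirm the bookend in an enlarged crop and measure.

```bash
python3 - <<'E'
from h import *
p=np.load('top0.npz')['p']
c=cv2.resize(p[130:260,170:380],None,fx=3.8,fy=3.8,interpolation=cv2.INTER_CUBIC); cv2.imwrite('pics/crop.png',c[:,:,::-1])
h=cv2.cvtColor(p,cv2.COLOR_RGB2HSV)
def big(m,roi):
    x0,y0,x1,y1=roi; z=np.zeros_like(m); z[y0:y1,x0:x1]=m[y0:y1,x0:x1]
    cs,_=cv2.findContours(z,cv2.RETR_EXTERNAL,cv2.CHAIN_APPROX_NONE); return max(cs,key=cv2.contourArea).reshape(-1,2)
def rect(pts,z,lab):
    w=ray('top',pts,z)[:,:2].astype(np.float32); r=cv2.minAreaRect(w*1000); print(lab,np.round(r[0],1),np.round(r[1],1),round(r[2],2)); print(np.round(cv2.boxPoints(r)).tolist())
rect(big(cv2.inRange(h,(105,120,40),(125,255,255)),(255,200,345,265)),.028,'book')
rect(big(cv2.inRange(h,(0,0,150),(179,60,255)),(220,160,250,192)),.075,'bookend')
rect(big(cv2.inRange(h,(0,0,150),(179,60,255)),(203,194,225,220)),.025,'small white')
rect(big(cv2.inRange(h,(80,120,60),(100,255,255)),(210,225,240,250)),.025,'turq')
rect(big(cv2.inRange(h,(35,40,20),(95,255,255)),(330,165,372,200)),.06,'plant green')
rect(big(cv2.inRange(h,(15,30,150),(30,140,255)),(215,150,372,175)),.045,'rail')
print(np.round(ray('top',[(222,162),(366,167.5)],.045),4))
E
```

```text
book [517.2 -50.2] [ 98.8 156.9] 11.58
[[453.0, 17.0], [485.0, -137.0], [581.0, -117.0], [550.0, 37.0]]
bookend [661.7 124.8] [62.2 56.3] 0.78
[[630.0, 152.0], [631.0, 96.0], [693.0, 97.0], [692.0, 153.0]]
small white [588.2 178.9] [42.8 41.7] 82.7
[[565.0, 160.0], [606.0, 155.0], [612.0, 197.0], [570.0, 203.0]]
turq [505.3 147.8] [34.9 40.2] 0.87
[[488.0, 168.0], [488.0, 127.0], [523.0, 128.0], [522.0, 168.0]]
plant green [ 654.2 -187.9] [47.8 53.9] 50.9
[[618.0, -189.0], [660.0, -223.0], [690.0, -186.0], [648.0, -152.0]]
rail [712.5 -31.7] [ 58.9 402.1] 0.76
[[680.0, 169.0], [686.0, -233.0], [745.0, -232.0], [739.0, 170.0]]
[[ 0.7056  0.1607  0.045 ]
 [ 0.6955 -0.2299  0.045 ]]
```

View pics/crop.png

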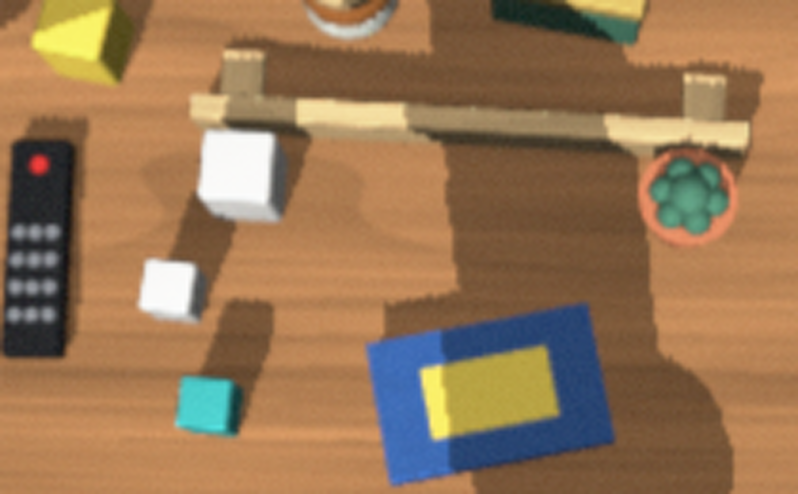

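The crop confirms it: the large white block at crop (243,175) against the rail is the bookend, and the white one at (172,290) is clearly smaller. Next I'll refine the rail and bookend with depth.

```bash
cat >> h.py <<'E'
def cloud(n,p,d):
    K,D,c=cam(n); R=cv2.Rodrigues(np.array(c['rvec'],float))[0]; t=np.array(c['tvec'],float).ravel()
    v,u=np.mgrid[:400,:640]; q=cv2.undistortPoints(np.c_[u.ravel(),v.ravel()].astype(float).reshape(-1,1,2),K,D).reshape(-1,2)
    z=d.ravel()[:,None]; P=(np.c_[q,np.ones(len(q))]*z-t)@R
    P[d.ravel()==0]=np.nan; return P.reshape(400,640,3)
E
python3 - <<'E'
from h import *
K,D,c=cam('top');R=cv2.Rodrigues(c['rvec'])[0];print('cam',-R.T@c['tvec'])
f=np.load('top0.npz');P=cloud('top',f['p'],f['d'])
X,Y,Z=P[...,0],P[...,1],P[...,2]
def sel(zl,zh,xl,xh,yl,yh):
    return P[(Z>zl)&(Z<zh)&(X>xl)&(X<xh)&(Y>yl)&(Y<yh)]
t=sel(-.02,.01,.4,.6,-.1,.1);print('table z',np.median(t[:,2]),t[:,2].std())
r=sel(.035,.055,.67,.73,-.24,.18)
for a,b in((-.15,-.1),(-.1,-.05),(-.05,0),(0,.05),(.05,.1)):
    q=r[(r[:,1]>a)&(r[:,1]<b)];print(a,len(q),np.percentile(q[:,0],[1,5,50,95,99]).round(4),np.median(q[:,2]).round(4))
m=(r[:,1]>-.14)&(r[:,1]<.09);print('line',np.polyfit(r[m,1],r[m,0],1), r[:,1].min(),r[:,1].max())
b=sel(.065,.09,.6,.72,.05,.2);print('bookend',len(b),np.median(b,0),cv2.minAreaRect((b[:,:2]*1000).astype(np.float32)))
k=sel(.018,.04,.42,.6,-.16,.06);print('book',len(k),np.median(k,0),cv2.minAreaRect((k[:,:2]*1000).astype(np.float32)))
s=sel(.015,.08,.56,.62,.14,.22);print('sw',s[:,2].max(),s.min(0),s.max(0))
pl=sel(.03,.09,.6,.7,-.25,-.13);print('plant',pl.min(0),pl.max(0),pl.mean(0))
cs=sel(.02,.05,.45,.7,-.4,-.24);print('case',cs.min(0),cs.max(0))
j=sel(.05,.12,.71,.9,-.2,.2);print('jar/tin',j.min(0),j.max(0))
E
```

```text
cam [ 0.38409018 -0.08455813  1.28887196]
table z 0.0007491158111728889 0.002620901095266863
-0.15 133 [0.6979 0.6985 0.7061 0.7153 0.717 ] 0.045
-0.1 135 [0.6999 0.7005 0.7084 0.7181 0.7193] 0.0453
-0.05 129 [0.7021 0.7029 0.7107 0.7195 0.7205] 0.0447
0 135 [0.7042 0.7049 0.7126 0.7214 0.7222] 0.045
0.05 129 [0.7064 0.707  0.7151 0.7238 0.7246] 0.0454
line [0.04130657 0.71192271] -0.23036590922083378 0.16768345114767558
bookend 366 [0.66765011 0.12730727 0.07548893] ((669.5247192382812, 128.23170471191406), (50.57798385620117, 51.481990814208984), 87.63711547851562)
book 2255 [ 0.51757307 -0.04914049  0.02877898] ((518.7196044921875, -49.48089599609375), (100.77718353271484, 160.05374145507812), 11.657143592834473)
sw 0.06089235211244755 [0.56808501 0.15713213 0.01524613] [0.60502265 0.19578236 0.06089235]
plant [ 0.62298369 -0.23005574  0.03023468] [ 0.69992855 -0.13020396  0.07593466] [ 0.66105028 -0.18669632  0.05615872]
case [ 0.50207975 -0.38681289  0.02002188] [ 0.65831462 -0.31417692  0.04290401]
jar/tin [ 0.71046045 -0.1970536   0.0500198 ] [0.89913113 0.1432665  0.09000203]
```

Call:
apply_moves(
  linear=[
    [-0.2,-0.18,0],
    [-0.4,-0.36,0],
    [-0.6,-0.54,0],
    [-0.8,-0.72,0],
    [-1,-0.9,0],
  ],
  delta_rot=[
    [0,0,0],
    [0,0,0],
    [0,0,0],
    [0,0,0],
    [0,0,0],
  ],
  gripper=0.2,
  force=20,
)

```text
clock: 0.52
position: [0.2734, 0.4694, 0.231]
tool_rot: [-3.141, -0.0, 2.801]
force: [0.8, 0.2, -0.5]
grip_width: 0.0511
finger_force: 0.0
```

Call:
apply_moves(
  linear=[
    [-0.2,-0.18,0],
    [-0.4,-0.36,0],
    [-0.6,-0.54,0],
    [-0.8,-0.72,0],
    [-1,-0.9,0],
  ],
  delta_rot=[
    [0,0,0],
    [0,0,0],
    [0,0,0],
    [0,0,0],
    [0,0,0],
  ],
)

```text
clock: 0.93
position: [0.3376, 0.3512, 0.2312]
tool_rot: [-3.141, -0.0, 2.801]
force: [1.0, 0.3, -0.4]
grip_width: 0.0513
finger_force: 0.0
```

Call:
apply_moves(
  linear=[
    [-0.2,-0.18,0],
    [-0.4,-0.36,0],
    [-0.6,-0.54,0],
    [-0.8,-0.72,0],
    [-1,-0.9,0],
  ],
  delta_rot=[
    [0,0,0],
    [0,0,0],
    [0,0,0],
    [0,0,0],
    [0,0,0],
  ],
)

```text
clock: 1.35
position: [0.4017, 0.233, 0.2312]
tool_rot: [-3.141, -0.0, 2.801]
force: [1.7, -0.1, -0.6]
grip_width: 0.0512
finger_force: 0.0
```

Call:
apply_moves(
  linear=[
    [-0.2,-0.18,0],
    [-0.4,-0.36,0],
    [-0.6,-0.54,0],
    [-0.8,-0.72,0],
    [-1,-0.9,0],
  ],
  delta_rot=[
    [0,0,0],
    [0,0,0],
    [0,0,0],
    [0,0,0],
    [0,0,0],
  ],
)

```text
clock: 1.77
position: [0.4659, 0.1147, 0.2312]
tool_rot: [-3.141, -0.0, 2.801]
force: [0.5, 0.8, 0.6]
grip_width: 0.0512
finger_force: 0.0
```

Call:
apply_moves(
  linear=[
    [-0.2,-0.18,0],
    [-0.4,-0.36,0],
    [-0.6,-0.54,0],
    [-0.8,-0.72,0],
    [-1,-0.9,0],
  ],
  delta_rot=[
    [0,0,0],
    [0,0,0],
    [0,0,0],
    [0,0,0],
    [0,0,0],
  ],
)

```text
clock: 2.18
position: [0.5301, -0.0035, 0.2312]
tool_rot: [-3.141, -0.0, 2.801]
force: [-0.4, 0.9, 0.4]
grip_width: 0.0513
finger_force: 0.0
```

Call:
apply_moves(
  linear=[
    [-0.08,-0.2,0],
    [-0.16,-0.4,0],
    [-0.24,-0.6,0],
    [-0.32,-0.8,0],
    [-0.4,-1,0],
  ],
  delta_rot=[
    [0,0,0],
    [0,0,0],
    [0,0,0],
    [0,0,0],
    [0,0,0],
  ],
)

```text
clock: 2.6
position: [0.5338, -0.1109, 0.2311]
tool_rot: [-3.141, -0.0, 2.801]
force: [0.3, 0.7, 0.4]
grip_width: 0.0512
finger_force: 0.0
```

Call:
apply_moves(
  linear=[
    [0,-0.14,0],
    [0,-0.28,0],
    [0,-0.42,0],
    [0,-0.56,0],
    [0,-0.67,0],
  ],
  delta_rot=[
    [0,0,0.04],
    [0,0,0.08],
    [0,0,0.12],
    [0,0,0.16],
    [0,0,0.2],
  ],
)

```text
clock: 3.02
position: [0.511, -0.174, 0.2311]
tool_rot: [-3.141, -0.0, 2.377]
force: [0.2, -0.4, 0.6]
grip_width: 0.0511
finger_force: 0.0
```

Call:
apply_moves(
  linear=[
    [0,0,0.2],
    [0,0,0.4],
    [0,0,0.6],
    [0,0,0.8],
    [0,0,1],
  ],
  delta_rot=[
    [0,0,0.04],
    [0,0,0.08],
    [0,0,0.12],
    [0,0,0.16],
    [0,0,0.2],
  ],
)

```text
clock: 3.43
position: [0.5114, -0.173, 0.1303]
tool_rot: [-3.141, 0.0, 1.959]
force: [0.6, -0.1, -1.3]
grip_width: 0.0508
finger_force: 0.0
```

Call:
apply_moves(
  linear=[
    [0,0,0.1],
    [0,0,0.2],
    [0,0,0.3],
    [0,0,0.4],
    [0,0,0.4],
  ],
  delta_rot=[
    [0,0,0.05],
    [0,0,0.1],
    [0,0,0.15],
    [0,0,0.2067],
    [0,0,0.2067],
  ],
)

```text
clock: 3.85
position: [0.5107, -0.1725, 0.0895]
tool_rot: [-3.139, -0.0, 1.525]
force: [0.5, 0.5, -0.2]
grip_width: 0.051
finger_force: 0.0
```

```bash
python3 - <<'E'
from h import *
s=monitor.observe(); print(np.round(s['qpos'],2),np.round(s['position'],4),np.round(s['tool_rot'],3))
p,d=optics.grab_frame('wrist'); cv2.imwrite('pics/w1.png',p[:,:,::-1])
E
```

```text
[-0.11  0.64  0.46  1.96 -0.45  0.65  0.59] [ 0.5107 -0.1725  0.0895] [-3.139 -0.     1.525]
```

View pics/w1.png

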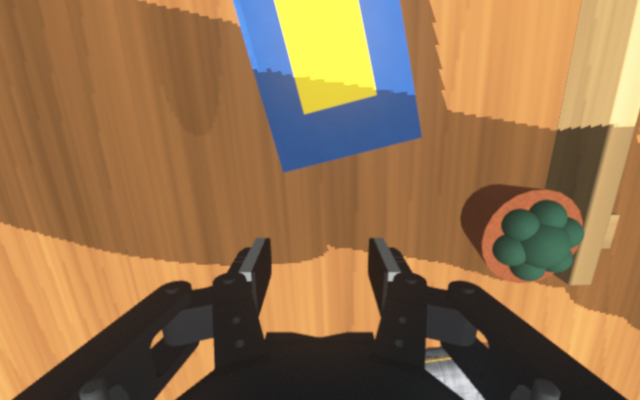

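The wrist view shows the book's near-right end, with corners (285,172) and (421,137). It is ahead of both fingertips at (258,265) and (383,265), with the plant clear at right (535,235). I'll descend and push the end toward +y.

Call:
apply_moves(
  linear=[
    [0,0,0.2],
    [0,0,0.4],
    [0,0,0.6],
    [0,0,0.77],
    [0,0,0.77],
  ],
  delta_rot=[
    [0,0,0],
    [0,0,0],
    [0,0,0],
    [0,0,0],
    [0,0,0],
  ],
)

```text
clock: 4.32
position: [0.5105, -0.1725, 0.0124]
tool_rot: [-3.139, -0.001, 1.534]
force: [-1.0, 0.8, -1.0]
grip_width: 0.0515
finger_force: 0.0
```

Call:
apply_moves(
  linear=[
    [0.08,0,0],
    [0.16,0,0],
    [0.24,0,0],
    [0.32,0,0],
    [0.4,0,0],
  ],
  delta_rot=[
    [0,0,0],
    [0,0,0],
    [0,0,0],
    [0,0,0],
    [0,0,0],
  ],
)

```text
clock: 4.73
position: [0.5137, -0.1321, 0.0151]
tool_rot: [3.14, 0.0, 1.531]
force: [-1.3, -3.7, 1.6]
grip_width: 0.0513
finger_force: 1.7
```

Call:
apply_moves(
  linear=[
    [0.06,0,0],
    [0.12,0,0],
    [0.18,0,0],
    [0.24,0,0],
    [0.3,0,0],
  ],
  delta_rot=[
    [0,0,0],
    [0,0,0],
    [0,0,0],
    [0,0,0],
    [0,0,0],
  ],
)

```text
clock: 5.15
position: [0.5144, -0.1026, 0.0143]
tool_rot: [-3.141, 0.0, 1.53]
force: [-1.5, -3.3, 1.9]
grip_width: 0.0513
finger_force: 1.6
```

```bash
cat >> h.py <<'E'
a=-0.0413; RR=np.array([[np.cos(a),np.sin(a)],[-np.sin(a),np.cos(a)]]); O=np.array([.7016,-.031])
def rail(w): return (np.asarray(w)[...,:2]-O)@RR.T
def report(save=None):
    s=monitor.observe(); print('tcp',np.round(s['position'],4),'yaw',np.round(s['tool_rot'],3),'rail',rail(s['position']).round(4),'F',np.round(s['force'],1))
    p,d=optics.grab_frame('top')
    if save: cv2.imwrite(f'pics/{save}.png',cv2.resize(p[130:280,150:400],None,fx=3,fy=3)[:,:,::-1])
    h=cv2.cvtColor(p,cv2.COLOR_RGB2HSV); m=cv2.inRange(h,(100,100,30),(128,255,255)); m[:140]=0;m[300:]=0;m[:,:190]=0;m[:,400:]=0
    m=cv2.morphologyEx(m,cv2.MORPH_OPEN,np.ones((3,3),np.uint8))
    c=max(cv2.findContours(m,cv2.RETR_EXTERNAL,cv2.CHAIN_APPROX_NONE)[0],key=cv2.contourArea).reshape(-1,2)
    w=rail(ray('top',c,.028)); r=cv2.minAreaRect((w*1000).astype(np.float32)); print('book(rail mm)',np.round(r[0],1),np.round(r[1],1),round(r[2],2)); print(np.round(cv2.boxPoints(r)).tolist())
E
python3 -c "
from h import *
report('t1')"
```

```text
tcp [ 0.5144 -0.1026  0.0143] yaw [-3.141  0.     1.53 ] rail [-0.1841 -0.0793] F [-1.5 -3.3  1.9]
book(rail mm) [-154.8   51.4] [62.2 88. ] 5.93
[[-190.0, 92.0], [-181.0, 4.0], [-119.0, 11.0], [-128.0, 98.0]]
```

View pics/t1.png

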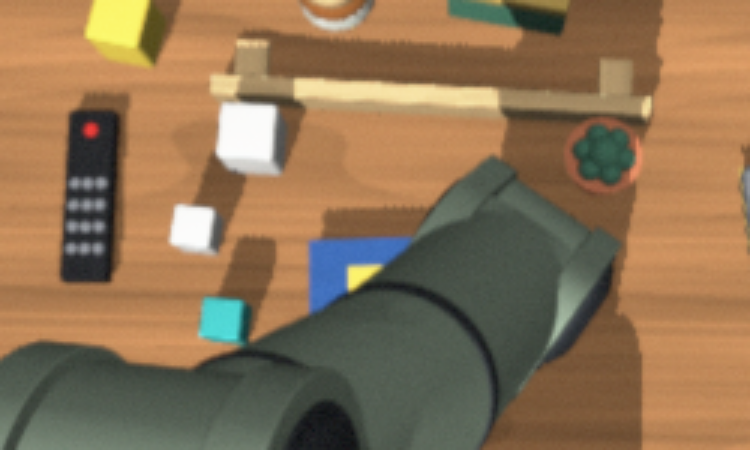

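The book (crop edge at x≈310) is now nearly square to the rail with its left end at y_r≈0.095. I'll push 31 mm further, then retreat.

Call:
apply_moves(
  linear=[
    [0.06,0,0],
    [0.12,0,0],
    [0.18,0,0],
    [0.24,0,0],
    [0.3,0,0],
  ],
  delta_rot=[
    [0,0,0],
    [0,0,0],
    [0,0,0],
    [0,0,0],
    [0,0,0],
  ],
)

```text
clock: 5.62
position: [0.5157, -0.0723, 0.0143]
tool_rot: [3.142, -0.0, 1.53]
force: [0.6, -1.8, -0.9]
grip_width: 0.0514
finger_force: 0.9
```

Call:
apply_moves(
  linear=[
    [-0.1,0,0],
    [-0.2,0,0],
    [-0.3,0,-0.2],
    [-0.3,0,-0.5],
    [-0.3,0,-0.8],
  ],
  delta_rot=[
    [0,0,0],
    [0,0,0],
    [0,0,0],
    [0,0,0],
    [0,0,0],
  ],
)

```text
clock: 6.03
position: [0.5136, -0.1051, 0.095]
tool_rot: [-3.14, 0.001, 1.527]
force: [1.1, 0.2, -1.3]
grip_width: 0.051
finger_force: 0.0
```

```bash
python3 -c "
from h import *
s=monitor.observe();print(s['qpos'].round(2))
p,d=optics.grab_frame('wrist'); c=optics.camera_info('wrist'); T=np.array(c['T_tool_cam'])
from scipy.spatial.transform import Rotation as Ro
R=Ro.from_euler('xyz',s['tool_rot']).as_matrix(); W=np.eye(4);W[:3,:3]=R;W[:3,3]=s['position']; M=W@T
K,D,_=cam('wrist')
h=cv2.cvtColor(p,cv2.COLOR_RGB2HSV); m=cv2.inRange(h,(100,100,30),(128,255,255))|cv2.inRange(h,(22,150,80),(34,255,255))
k=max(cv2.findContours(m,cv2.RETR_EXTERNAL,cv2.CHAIN_APPROX_NONE)[0],key=cv2.contourArea)
k=cv2.approxPolyDP(k,6,True).reshape(-1,1,2).astype(float)
u=cv2.undistortPoints(k,K,D).reshape(-1,2); dd=np.c_[u,np.ones(len(u))]@M[:3,:3].T; w=M[:3,3]+dd*((.028-M[2,3])/dd[:,2])[:,None]
print(np.c_[k.reshape(-1,2),(rail(w)*1000)].round(0).tolist())
report()"
```

```text
[-0.26  0.62  0.48  1.99 -0.47  0.64  0.49]
[[277.0, 0.0, -212.0, 59.0], [282.0, 151.0, -213.0, -36.0], [420.0, 151.0, -114.0, -36.0], [433.0, 0.0, -114.0, 59.0], [397.0, 0.0, -137.0, 59.0], [389.0, 102.0, -138.0, -2.0], [316.0, 102.0, -188.0, -2.0], [313.0, 0.0, -190.0, 59.0]]
tcp [ 0.5159 -0.1055  0.1001] yaw [3.137 0.    1.527] rail [-0.1825 -0.0821] F [ 5.5 -2.7  8. ]
book(rail mm) [-163.8   71.6] [104.8 100.4] 89.55
[[-214.0, 20.0], [-114.0, 19.0], [-113.0, 124.0], [-214.0, 124.0]]
```

The book is now square to the rail, at x_r −214..−114 mm and y_r −36..124 mm, where the bookend face is at ≈133. Next I'll reposition behind the long side.

Call:
apply_moves(
  linear=[
    [0.18,-0.1,0],
    [0.36,-0.2,0],
    [0.54,-0.3,0],
    [0.72,-0.4,0],
    [0.9,-0.5,0],
  ],
  delta_rot=[
    [0,0,0],
    [0,0,0],
    [0,0,0],
    [0,0,0],
    [0,0,0],
  ],
  gripper=0.4,
)

```text
clock: 6.55
position: [0.4677, -0.0113, 0.0942]
tool_rot: [3.142, 0.0, 1.529]
force: [1.3, 0.7, -0.6]
grip_width: 0.0597
finger_force: 0.0
```

Call:
apply_moves(
  linear=[
    [0.07,-0.04,0],
    [0.14,-0.08,0],
    [0.21,-0.12,0],
    [0.28,-0.16,0],
    [0.36,-0.2,0],
  ],
  delta_rot=[
    [0,0,-0.05],
    [0,0,-0.1],
    [0,0,-0.15],
    [0,0,-0.2],
    [0,0,-0.25],
  ],
)

```text
clock: 6.97
position: [0.4496, 0.0251, 0.0942]
tool_rot: [3.142, 0.0, 2.058]
force: [0.1, 0.9, -0.5]
grip_width: 0.0594
finger_force: 0.0
```

Call:
apply_moves(
  linear=[
    [0,0,0],
    [0,0,0],
    [0,0,0],
    [0,0,0],
    [0,0,0],
  ],
  delta_rot=[
    [0,0,-0.05],
    [0,0,-0.1],
    [0,0,-0.15],
    [0,0,-0.2],
    [0,0,-0.25],
  ],
)

```text
clock: 7.38
position: [0.4497, 0.0248, 0.0942]
tool_rot: [-3.141, 0.0, 2.581]
force: [-0.4, -0.2, -0.5]
grip_width: 0.0598
finger_force: 0.0
```

Call:
apply_moves(
  linear=[
    [0,0,0],
    [0,0,0],
    [0,0,0],
    [0,0,0],
    [0,0,0],
  ],
  delta_rot=[
    [0,0,-0.05],
    [0,0,-0.1],
    [0,0,-0.15],
    [0,0,-0.2],
    [0,0,-0.25],
  ],
)

```text
clock: 7.8
position: [0.4498, 0.0248, 0.0942]
tool_rot: [-3.141, 0.0, 3.105]
force: [-0.1, -0.9, -0.3]
grip_width: 0.06
finger_force: 0.0
```

```bash
python3 -c "
from h import *
s=monitor.observe();print(s['qpos'].round(2),s['grip_width'])
report()"
```

```text
[-0.23  0.48  0.06  2.16 -0.06  0.5   1.4 ] 0.05999694988624722
tcp [0.4498 0.0248 0.0942] yaw [-3.141  0.     3.105] rail [-0.2539  0.0453] F [-0.1 -0.9 -0.3]
book(rail mm) [-163.3   44.6] [159.1  99.6] 89.66
[[-214.0, -35.0], [-114.0, -35.0], [-113.0, 124.0], [-213.0, 124.0]]
```

Call:
apply_moves(
  linear=[
    [0,0,0.2],
    [0,0,0.4],
    [0,0,0.6],
    [0,0,0.82],
    [0,0,0.82],
  ],
  delta_rot=[
    [0,0,0.002],
    [0,0,0.002],
    [0,0,0.002],
    [0,0,0.002],
    [0,0,0.002],
  ],
)

```text
clock: 8.27
position: [0.4481, 0.0248, 0.0095]
tool_rot: [-3.141, -0.004, 3.094]
force: [-1.8, -0.4, -1.5]
grip_width: 0.0597
finger_force: 0.0
```

Call:
apply_moves(
  linear=[
    [-0.08,0,0],
    [-0.16,0,0],
    [-0.24,0,0],
    [-0.32,0,0],
    [-0.4,0,0],
  ],
  delta_rot=[
    [0,0,0],
    [0,0,0],
    [0,0,0],
    [0,0,0],
    [0,0,0],
  ],
)

```text
clock: 8.68
position: [0.4906, 0.0238, 0.0131]
tool_rot: [3.141, 0.001, 3.096]
force: [-3.7, 0.7, 2.4]
grip_width: 0.0596
finger_force: 1.8
```

Call:
apply_moves(
  linear=[
    [-0.08,0,0],
    [-0.16,0,0],
    [-0.24,0,0],
    [-0.32,0,0],
    [-0.4,0,0],
  ],
  delta_rot=[
    [0,0,0],
    [0,0,0],
    [0,0,0],
    [0,0,0],
    [0,0,0],
  ],
)

```text
clock: 9.1
position: [0.5303, 0.0221, 0.0123]
tool_rot: [-3.142, -0.0, 3.097]
force: [-4.2, -0.1, 2.3]
grip_width: 0.0597
finger_force: 1.9
```

```bash
python3 -c "
from h import *
report('t2')"
```

```text
tcp [0.5303 0.0221 0.0123] yaw [-3.142 -0.     3.097] rail [-0.1734  0.046 ] F [-4.2 -0.1  2.3]
book(rail mm) [-116.2  -11.8] [98.4 46.2] 3.33
[[-167.0, 8.0], [-164.0, -38.0], [-66.0, -32.0], [-68.0, 14.0]]
```

View pics/t2.png

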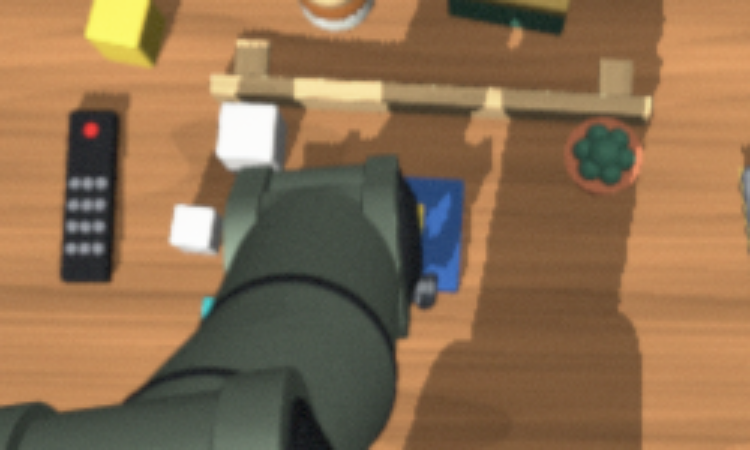

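The book lies under the wrist with its right end at crop (463,180)–(458,292), square to the rail and about 66 mm short of it. Plant and decoys are untouched. I'll continue the push.

Call:
apply_moves(
  linear=[
    [-0.08,0,0],
    [-0.16,0,0],
    [-0.24,0,0],
    [-0.32,0,0],
    [-0.4,0,0],
  ],
  delta_rot=[
    [0,0,0],
    [0,0,0],
    [0,0,0],
    [0,0,0],
    [0,0,0],
  ],
)

```text
clock: 9.57
position: [0.5704, 0.0203, 0.0122]
tool_rot: [-3.142, 0.0, 3.097]
force: [-2.0, -0.3, 0.2]
grip_width: 0.0599
finger_force: 1.0
```

Call:
apply_moves(
  linear=[
    [-0.05,0,0],
    [-0.1,0,0],
    [-0.14,0,0],
    [-0.18,0,0],
    [-0.2,0,0],
  ],
  delta_rot=[
    [0,0,0],
    [0,0,0],
    [0,0,0],
    [0,0,0],
    [0,0,0],
  ],
)

```text
clock: 9.98
position: [0.59, 0.0194, 0.0123]
tool_rot: [-3.142, 0.0, 3.097]
force: [-2.2, 0.0, -0.4]
grip_width: 0.06
finger_force: 1.3
```

Call:
apply_moves(
  linear=[
    [-0.01,0,0],
    [-0.02,0,0],
    [-0.03,0,0],
    [-0.04,0,0],
    [-0.04,0,0],
  ],
  delta_rot=[
    [0,0,0],
    [0,0,0],
    [0,0,0],
    [0,0,0],
    [0,0,0],
  ],
)

```text
clock: 10.4
position: [0.5937, 0.0192, 0.0123]
tool_rot: [-3.142, 0.0, 3.097]
force: [0.3, 0.1, -0.1]
grip_width: 0.0597
finger_force: 0.4
```

Call:
apply_moves(
  linear=[
    [-0.01,0,0],
    [-0.02,0,0],
    [-0.03,0,0],
    [-0.04,0,0],
    [-0.04,0,0],
  ],
  delta_rot=[
    [0,0,0],
    [0,0,0],
    [0,0,0],
    [0,0,0],
    [0,0,0],
  ],
)

```text
clock: 10.82
position: [0.5943, 0.019, 0.0118]
tool_rot: [-3.141, -0.007, 3.097]
force: [-21.0, 0.4, 13.6]
grip_width: 0.06
finger_force: 10.4
```

```bash
python3 -c "
from h import *
report()"
```

```text
tcp [0.5943 0.019  0.0118] yaw [-3.141 -0.007  3.097] rail [-0.1092  0.0455] F [-21.    0.4  13.6]
book(rail mm) [-51.  -17.4] [103.   38.4] 3.29
[[-103.0, -1.0], [-101.0, -39.0], [2.0, -34.0], [-1.0, 5.0]]
```

The book is seated on the rail (21 N). I'll back off, lift, turn, and go to the right end.

Call:
apply_moves(
  linear=[
    [0.1,0,0],
    [0.2,0,0],
    [0.3,0,-0.3],
    [0.3,0,-0.6],
    [0.3,0,-0.9],
  ],
  delta_rot=[
    [0,0,0],
    [0,0,0],
    [0,0,0],
    [0,0,0],
    [0,0,0],
  ],
)

```text
clock: 11.28
position: [0.5671, 0.0204, 0.1034]
tool_rot: [-3.141, -0.0, 3.097]
force: [0.5, -0.9, 0.2]
grip_width: 0.0595
finger_force: 0.0
```

Call:
apply_moves(
  linear=[
    [-0.17,-0.2,0],
    [-0.34,-0.4,0],
    [-0.5,-0.6,0],
    [-0.67,-0.8,0],
    [-0.84,-1,0],
  ],
  delta_rot=[
    [0,0,0],
    [0,0,0],
    [0,0,0],
    [0,0,0],
    [0,0,0],
  ],
  gripper=0.2,
)

```text
clock: 11.7
position: [0.648, -0.0844, 0.1027]
tool_rot: [-3.142, 0.001, 3.097]
force: [-0.1, -0.6, -0.5]
grip_width: 0.0511
finger_force: 0.0
```

Call:
apply_moves(
  linear=[
    [0,-0.04,0],
    [0,-0.08,0],
    [0,-0.12,0],
    [0,-0.16,0],
    [0,-0.2,0],
  ],
  delta_rot=[
    [0,0,0.05],
    [0,0,0.1],
    [0,0,0.15],
    [0,0,0.2],
    [0,0,0.25],
  ],
)

```text
clock: 12.12
position: [0.6464, -0.1036, 0.1024]
tool_rot: [3.141, 0.001, 2.568]
force: [-1.1, -0.4, -0.3]
grip_width: 0.0512
finger_force: 0.0
```

Call:
apply_moves(
  linear=[
    [0,0,0],
    [0,0,0],
    [0,0,0],
    [0,0,0],
    [0,0,0],
  ],
  delta_rot=[
    [0,0,0.05],
    [0,0,0.1],
    [0,0,0.15],
    [0,0,0.2],
    [0,0,0.25],
  ],
)

```text
clock: 12.53
position: [0.6465, -0.1033, 0.1025]
tool_rot: [3.141, 0.001, 2.044]
force: [-0.4, 0.3, 0.0]
grip_width: 0.051
finger_force: 0.0
```

Call:
apply_moves(
  linear=[
    [0,0,0],
    [0,0,0],
    [0,0,0],
    [0,0,0],
    [0,0,0],
  ],
  delta_rot=[
    [0,0,0.05],
    [0,0,0.1],
    [0,0,0.15],
    [0,0,0.2],
    [0,0,0.25],
  ],
)

```text
clock: 12.95
position: [0.6464, -0.1033, 0.1025]
tool_rot: [3.141, 0.0, 1.521]
force: [-0.4, -0.2, 0.2]
grip_width: 0.0514
finger_force: 0.0
```

```bash
python3 -c "
from h import *
report()
p,d=optics.grab_frame('wrist'); cv2.imwrite('pics/w2.png',p[:,:,::-1])"
```

```text
tcp [ 0.6464 -0.1033  0.1025] yaw [3.141 0.    1.521] rail [-0.0521 -0.0745] F [-0.4 -0.2  0.2]
book(rail mm) [-37.9  97.4] [53.6 73.5] 89.44
[[-75.0, 71.0], [-1.0, 70.0], [-1.0, 124.0], [-74.0, 125.0]]
```

View pics/w2.png

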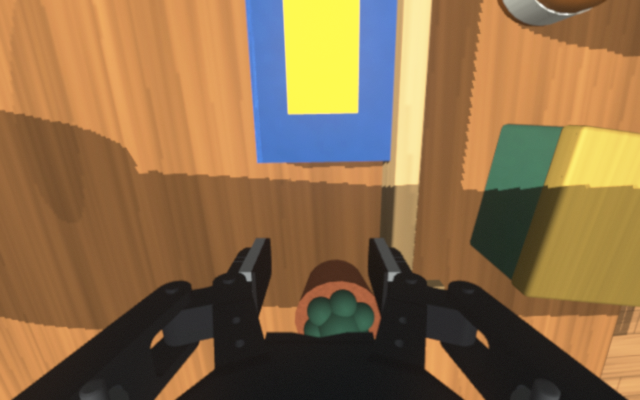

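The wrist view shows the book flat along the rail (edge at column ~392, end at row 162). The plant at (340,310) sits behind and between the fingers, so I'll step forward before descending, with a narrower opening.

Call:
apply_moves(
  linear=[
    [0.06,0.03,0],
    [0.13,0.06,0],
    [0.13,0.06,0.2],
    [0.13,0.06,0.4],
    [0.13,0.06,0.5],
  ],
  delta_rot=[
    [0,0,-0.004],
    [0,0,-0.004],
    [0,0,-0.004],
    [0,0,-0.004],
    [0,0,-0.004],
  ],
  gripper=-0.3,
)

```text
clock: 13.47
position: [0.6523, -0.0892, 0.0504]
tool_rot: [-3.14, -0.001, 1.538]
force: [-0.4, -0.8, -0.5]
grip_width: 0.0299
finger_force: 0.0
```

Call:
apply_moves(
  linear=[
    [0,0,0.1],
    [0,0,0.2],
    [0,0,0.3],
    [0,0,0.4],
    [0,0,0.4],
  ],
  delta_rot=[
    [0,0,0],
    [0,0,0],
    [0,0,0],
    [0,0,0],
    [0,0,0],
  ],
)

```text
clock: 13.88
position: [0.6518, -0.0903, 0.0104]
tool_rot: [-3.14, -0.0, 1.534]
force: [-0.2, 0.4, -0.1]
grip_width: 0.0298
finger_force: 0.0
```

Call:
apply_moves(
  linear=[
    [0.04,0,0],
    [0.08,0,0],
    [0.12,0,0],
    [0.15,0,0],
    [0.17,0,0],
  ],
  delta_rot=[
    [0,0,0],
    [0,0,0],
    [0,0,0],
    [0,0,0],
    [0,0,0],
  ],
)

```text
clock: 14.3
position: [0.6537, -0.0733, 0.0129]
tool_rot: [3.141, 0.0, 1.535]
force: [-0.2, -3.2, 2.9]
grip_width: 0.0298
finger_force: 1.9
```

```bash
python3 -c "
from h import *
report()"
```

```text
tcp [ 0.6537 -0.0733  0.0129] yaw [3.141 0.    1.535] rail [-0.0462 -0.0442] F [-0.2 -3.2  2.9]
book(rail mm) [-19.3 113.6] [31.  27.3] 3.11
[[-35.0, 126.0], [-34.0, 99.0], [-3.0, 101.0], [-5.0, 128.0]]
```

Contact is made and the book is moving, so I'll continue in small steps until the bookend stops it.

Call:
apply_moves(
  linear=[
    [0.01,0,0],
    [0.02,0,0],
    [0.03,0,0],
    [0.04,0,0],
    [0.04,0,0],
  ],
  delta_rot=[
    [0,0,0],
    [0,0,0],
    [0,0,0],
    [0,0,0],
    [0,0,0],
  ],
)

```text
clock: 14.77
position: [0.6534, -0.0696, 0.0124]
tool_rot: [3.141, 0.0, 1.534]
force: [0.4, -2.9, 2.6]
grip_width: 0.0302
finger_force: 1.9
```

Call:
apply_moves(
  linear=[
    [0.01,0,0],
    [0.02,0,0],
    [0.03,0,0],
    [0.03,0,0],
    [0.03,0,0],
  ],
  delta_rot=[
    [0,0,0],
    [0,0,0],
    [0,0,0],
    [0,0,0],
    [0,0,0],
  ],
)

```text
clock: 15.18
position: [0.6531, -0.0694, 0.0124]
tool_rot: [3.142, 0.003, 1.532]
force: [-1.3, -15.6, 2.0]
grip_width: 0.0298
finger_force: 7.8
```

Stopped at the bookend (15.6 N with no further motion). I'll back off, lift and look.

Call:
apply_moves(
  linear=[
    [-0.12,0,0],
    [-0.25,0,0],
    [-0.25,0,-0.3],
    [-0.25,0,-0.6],
    [-0.25,0,-0.9],
  ],
  delta_rot=[
    [0,0,0],
    [0,0,0],
    [0,0,0],
    [0,0,0],
    [0,0,0],
  ],
)

```text
clock: 15.6
position: [0.652, -0.0924, 0.103]
tool_rot: [-3.14, -0.0, 1.533]
force: [0.0, 0.4, 0.6]
grip_width: 0.0295
finger_force: 0.0
```

Call:
apply_moves(
  linear=[
    [0,-0.2,-0.2],
    [0,-0.4,-0.4],
    [0,-0.6,-0.6],
    [0,-0.8,-0.8],
    [0,-1,-1],
  ],
  delta_rot=[
    [0,0,0],
    [0,0,0],
    [0,0,0],
    [0,0,0],
    [0,0,0],
  ],
)

```text
clock: 16.02
position: [0.5514, -0.0882, 0.203]
tool_rot: [-3.141, -0.001, 1.534]
force: [0.2, 1.0, 0.7]
grip_width: 0.0299
finger_force: 0.0
```

Call:
apply_moves(
  linear=[
    [-0.2,-0.2,-0.1],
    [-0.4,-0.4,-0.2],
    [-0.6,-0.6,-0.3],
    [-0.8,-0.8,-0.4],
    [-1,-0.8,-0.5],
  ],
  delta_rot=[
    [0,0,0],
    [0,0,0],
    [0,0,0],
    [0,0,0],
    [0,0,0],
  ],
)

```text
clock: 16.43
position: [0.4656, -0.1861, 0.253]
tool_rot: [-3.141, -0.002, 1.533]
force: [-0.1, -1.0, 0.7]
grip_width: 0.0299
finger_force: 0.0
```

```bash
python3 -c "
from h import *
report('t3')"
```

```text
tcp [ 0.4656 -0.1861  0.253 ] yaw [-3.141e+00 -2.000e-03  1.533e+00] rail [-0.2294 -0.1648] F [-0.1 -1.   0.7]
book(rail mm) [-52.2  52.3] [101.1 160.3] 0.11
[[-103.0, 132.0], [-103.0, -28.0], [-2.0, -28.0], [-2.0, 133.0]]
```

View pics/t3.png

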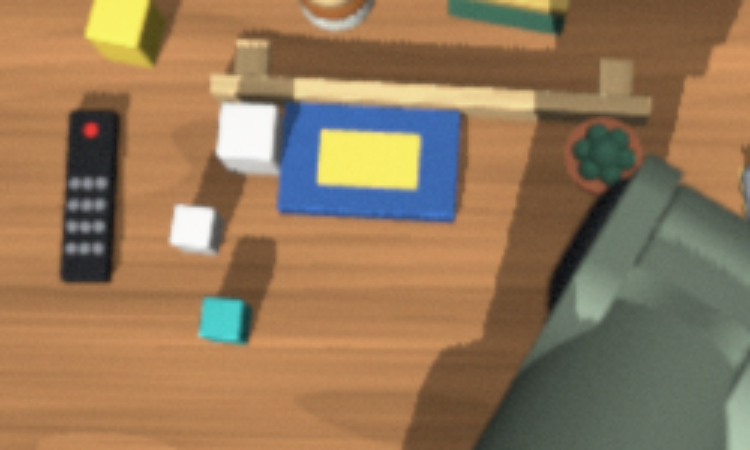

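The top view shows the book flush with the rail (crop y≈103–112) and its left end at the bookend (x≈282). It is at 0.1° and nothing else has moved. The measured centre (x_r −52 mm) leaves a possible 1–2 mm gap to the rail, so I'll give one gentle seating nudge on the long side.

Call:
apply_moves(
  linear=[
    [0.2,0.08,0],
    [0.4,0.16,0],
    [0.6,0.24,0],
    [0.8,0.32,0],
    [1,0.4,0],
  ],
  delta_rot=[
    [0,0,0],
    [0,0,0],
    [0,0,0],
    [0,0,0],
    [0,0,0],
  ],
  gripper=0.4,
)

```text
clock: 16.9
position: [0.513, -0.0856, 0.2523]
tool_rot: [-3.142, -0.0, 1.534]
force: [0.0, -0.0, 0.3]
grip_width: 0.0601
finger_force: 0.0
```

Call:
apply_moves(
  linear=[
    [0.2,0.06,0.1],
    [0.4,0.12,0.2],
    [0.6,0.18,0.3],
    [0.8,0.24,0.4],
    [1,0.3,0.5],
  ],
  delta_rot=[
    [0,0,0],
    [0,0,0],
    [0,0,0],
    [0,0,0],
    [0,0,0],
  ],
)

```text
clock: 17.32
position: [0.5466, 0.0133, 0.2017]
tool_rot: [-3.141, -0.0, 1.534]
force: [1.5, 0.1, 0.6]
grip_width: 0.0601
finger_force: 0.0
```

Call:
apply_moves(
  linear=[
    [0.04,0,0.1],
    [0.08,0,0.2],
    [0.12,0,0.3],
    [0.15,0,0.4],
    [0.18,0,0.5],
  ],
  delta_rot=[
    [0,0,-0.05],
    [0,0,-0.1],
    [0,0,-0.15],
    [0,0,-0.2],
    [0,0,-0.25],
  ],
)

```text
clock: 17.73
position: [0.547, 0.0305, 0.1517]
tool_rot: [-3.142, -0.001, 2.063]
force: [0.3, 0.4, -0.2]
grip_width: 0.0596
finger_force: 0.0
```

Call:
apply_moves(
  linear=[
    [0,0,0],
    [0,0,0],
    [0,0,0],
    [0,0,0],
    [0,0,0],
  ],
  delta_rot=[
    [0,0,-0.05],
    [0,0,-0.1],
    [0,0,-0.15],
    [0,0,-0.2],
    [0,0,-0.25],
  ],
)

```text
clock: 18.15
position: [0.547, 0.0302, 0.1522]
tool_rot: [3.141, -0.0, 2.586]
force: [0.5, 0.6, 0.5]
grip_width: 0.0599
finger_force: 0.0
```

Call:
apply_moves(
  linear=[
    [0,0,0],
    [0,0,0],
    [0,0,0],
    [0,0,0],
    [0,0,0],
  ],
  delta_rot=[
    [0,0,-0.05],
    [0,0,-0.1],
    [0,0,-0.15],
    [0,0,-0.2],
    [0,0,-0.25],
  ],
)

```text
clock: 18.57
position: [0.547, 0.0302, 0.1522]
tool_rot: [3.141, -0.0, 3.11]
force: [-0.2, 0.5, 0.3]
grip_width: 0.0597
finger_force: 0.0
```

```bash
python3 -c "
from h import *
report()"
```

```text
tcp [0.547  0.0302 0.1522] yaw [ 3.141 -0.     3.11 ] rail [-0.157   0.0548] F [-0.2  0.5  0.3]
book(rail mm) [-52.2   4.5] [103.2  65.9] 3.35
[[-106.0, 34.0], [-102.0, -31.0], [1.0, -25.0], [-3.0, 40.0]]
```

Call:
apply_moves(
  linear=[
    [0,0,0.2],
    [0,0,0.4],
    [0,0,0.6],
    [0,0,0.8],
    [0,0,1],
  ],
  delta_rot=[
    [0,0,0.005],
    [0,0,0.005],
    [0,0,0.005],
    [0,0,0.005],
    [0,0,0.005],
  ],
)

```text
clock: 19.03
position: [0.547, 0.0302, 0.0513]
tool_rot: [3.141, 0.0, 3.092]
force: [-0.2, 0.2, -0.2]
grip_width: 0.0598
finger_force: 0.0
```

Call:
apply_moves(
  linear=[
    [0,0,0.2],
    [0,0,0.4],
    [-0.14,0,0.4],
    [-0.28,0,0.4],
    [-0.4,0,0.4],
  ],
  delta_rot=[
    [0,0,0],
    [0,0,0],
    [0,0,0],
    [0,0,0],
    [0,0,0],
  ],
)

```text
clock: 19.45
position: [0.5875, 0.0282, 0.0118]
tool_rot: [3.142, -0.001, 3.092]
force: [1.0, 0.3, -0.4]
grip_width: 0.0597
finger_force: 0.0
```

Call:
apply_moves(
  linear=[
    [-0.02,0,0],
    [-0.04,0,0],
    [-0.05,0,0],
    [-0.06,0,0],
    [-0.06,0,0],
  ],
  delta_rot=[
    [0,0,0],
    [0,0,0],
    [0,0,0],
    [0,0,0],
    [0,0,0],
  ],
)

```text
clock: 19.87
position: [0.5926, 0.0283, 0.0124]
tool_rot: [3.142, -0.0, 3.094]
force: [0.3, 0.3, 0.1]
grip_width: 0.0596
finger_force: 0.0
```

Call:
apply_moves(
  linear=[
    [-0.01,0,0],
    [-0.02,0,0],
    [-0.03,0,0],
    [-0.03,0,0],
    [-0.03,0,0],
  ],
  delta_rot=[
    [0,0,0],
    [0,0,0],
    [0,0,0],
    [0,0,0],
    [0,0,0],
  ],
)

```text
clock: 20.28
position: [0.5944, 0.0283, 0.0121]
tool_rot: [-3.141, -0.003, 3.095]
force: [-8.3, 0.5, 6.6]
grip_width: 0.0599
finger_force: 4.5
```

The nudge stopped at the same place as before (x_r −0.109), so the book is seated. Backing away.

Call:
apply_moves(
  linear=[
    [0.1,0,0],
    [0.2,0,0],
    [0.3,0,-0.2],
    [0.4,0,-0.5],
    [0.5,0,-0.8],
  ],
  delta_rot=[
    [0,0,0],
    [0,0,0],
    [0,0,0],
    [0,0,0],
    [0,0,0],
  ],
)

```text
clock: 20.7
position: [0.5449, 0.0304, 0.0927]
tool_rot: [-3.141, -0.002, 3.095]
force: [1.0, 0.0, 1.0]
grip_width: 0.0597
finger_force: 0.0
```

Call:
apply_moves(
  linear=[
    [0,-0.2,-0.2],
    [0,-0.4,-0.4],
    [0,-0.6,-0.6],
    [0,-0.8,-0.8],
    [0.5,-1,-1],
  ],
  delta_rot=[
    [0,0,0],
    [0,0,0],
    [0,0,0],
    [0,0,0],
    [0,0,0],
  ],
)

```text
clock: 21.12
position: [0.5094, -0.0639, 0.1886]
tool_rot: [-3.141, 0.005, 3.094]
force: [-0.3, -1.2, -0.4]
grip_width: 0.0601
finger_force: 0.0
```

Call:
apply_moves(
  linear=[
    [0.1,-0.2,0],
    [0.1,-0.4,0],
    [0.1,-0.6,0],
    [0.1,-0.8,0],
    [0.1,-1,0],
  ],
  delta_rot=[
    [0,0,0],
    [0,0,0],
    [0,0,0],
    [0,0,0],
    [0,0,0],
  ],
)

```text
clock: 21.53
position: [0.4905, -0.1626, 0.1871]
tool_rot: [-3.142, 0.001, 3.095]
force: [0.4, -0.5, 0.6]
grip_width: 0.0597
finger_force: 0.0
```

```bash
python3 -c "
from h import *
report('t4')"
```

```text
tcp [ 0.4905 -0.1626  0.1871] yaw [-3.142e+00  1.000e-03  3.095e+00] rail [-0.2055 -0.1402] F [ 0.4 -0.5  0.6]
book(rail mm) [-51.7  52.3] [160.5 101.1] 89.85
[[-102.0, -28.0], [-1.0, -28.0], [-1.0, 132.0], [-102.0, 133.0]]
```

View pics/t4.png

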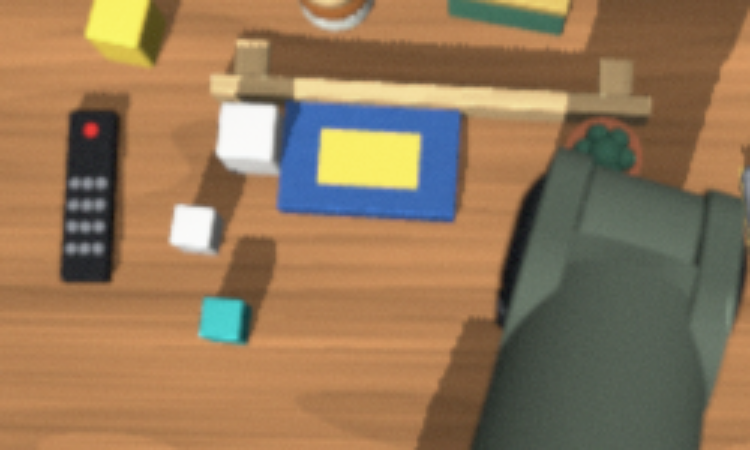

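The book's long side is on the rail and its left end is on the bookend. The plant (605,150) is in place and the gripper is clear, so I'm handing in.

```bash
python3 -c "
from workcell import workorder
print(workorder.job_done())"
```

```text
the job is handed in; nothing more can be done
None
```

The blue book is in the corner, its long side flat against the rail and its end touching the marble bookend; nothing else was seen to move, the arm is clear, and the job was handed in at about 22 s.

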